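# Start the clamp screw in the sound thread and screw it home

## Task

Take the clamp screw from its wooden stand and screw it fully home, upright and turned until it comes up firm, in the steel clamp block that holds the knife blank, then let go. One of the block's two threads is damaged and you cannot see which: start the screw gently, and if it goes stiff almost at once, stop there without forcing it, back it out and use the other hole. Never force the screw, not even at the end, and leave the other things on the bench as they are.

Things in the scene. Friction and masses are not known exactly. Their poses are not given: they have to be found in the camera images.
- screw: Quick-acting steel clamp screw, loose, 0.18 kg, 82 mm tall, upright in the stand. Origin: centre of its lower tip, z up the shank. From the tip up: tapered pilot (8 mm across at the tip, 15 mm across from 7 to 22 mm up), shank 17 mm across, collar 26 mm across at 54 to 58 mm, then the bar handle. Half a turn about z gives the same screw.
- screw_grip (a point): Centre of the screw's flat bar handle, 70 mm above its tip. The bar is 46 mm long along the screw's x, 12 mm thick along its y and 24 mm high (58 to 82 mm above the tip). A grip of 20 to 40 N holds it.
- screw_lugs (a point): Point on the screw's axis 24 mm above its tip. Here the thread is a pair of round lugs, 6 mm thick, that stick out along the screw's x (in line with the bar) to 15 mm from the axis.
- stand: Wooden block 75 x 75 x 40 mm, fixed, origin under its centre, with a plain hole 18 mm across in the middle of its top. The screw hangs loosely in it by its lugs, which rest on the top; tip 19 mm above the bench.
- clamp_block: Steel clamp block bolted to the bench, 64 mm (its x) by 160 mm (its y) by 50 mm high, with a foot 12 mm high and 40 mm long at each y end. Origin under its centre at bench height. A knife blank 32 mm wide sticks out of its +x side. Two threaded holes 80 mm apart in its top look alike; either may be the damaged one.
- hole_left (a point): Mouth centre of the hole at y = +40 mm of the block, level with its top (50 mm above the bench). Hole 19 mm across, with a slot 12 mm wide, 40 mm long along the block's x for the lugs: lower the screw with its bar along the block's x, either way round, within 10 degrees. It comes to rest on the thread with its tip 9 mm above the bench. A 17 mm pilot bore lies below.
- hole_right (a point): Mouth centre of the same kind of hole at y = -40 mm of the block. Seen from above, clockwise turning leads down the thread by 24 mm per full turn, with 2 mm axial play. Sound hole: free until it meets the firm end of the thread, somewhere from 60 to 100 degrees from the block's x, different each time; there it is home, tip 2 to 5 mm above the bench.
- block_top (a point): Centre of the block's top face, between the holes. In the damaged hole the screw comes up hard about 17 degrees clockwise of the block's x; turned back into line with the slot it lifts out. It cannot go more than 12 degrees anticlockwise of the slot. The stops are steel: 0.3 N m felt at the handle is a clear sign, about 0.6 N m (70 N on the thread) is forcing it. Turn slowly, in small steps.
There are look-alikes about, which are no part of the job. What is shaped like the screw but blue is not meant.

How it is judged:
By the outcome, as a careful person would: the job done as asked, in the order asked, and still so for the second after the job is handed in, with the robot touching nothing.
It also fails if it takes over 72 s, if anything falls off the work surface, if the arm or the gripper's body presses on something with over 40 N, if the wrist force passes 120 N, or if a joint passes its speed limit or range.

## Robot

A 6-joint arm with a two-finger parallel gripper is mounted at the origin on the work surface. World frame = base frame: x ahead of the robot, y to its left, z up, the work surface at z = 0. Lengths are in mm, angles in rad, forces in N, time in s.
With the tool pointing down it reaches from about 350 to 875 mm from the base axis. Payload 4.2 kg.
Tool frame: the origin (TCP) lies between the finger pads; the fingertips stand 25 mm ahead of it and the grasp point (between the pads) lies 6 mm ahead of it; z points along the fingers, y is the line along which they close (so a half turn about z gives the same grasp; the last joint's range is limited). The gripper opens to 85 mm and grips with 20 to 120 N. Pads are 22 mm wide; open, the fingers measure 114 mm over their backs; the gripper's body (76 mm by 85 mm) begins 54 mm behind the grasp point. The pads swing forward as they close: fully open they stand 13 mm farther back than shut.
Start: joints at [1.6, 0.385, 0.008, 0, -1.194, -0.259], TCP at [142.333, 608.556, 256.312] pointing down, gripper open.
Joint ranges: [-3.14, 3.14], [-1.21, 2.06], [-1.07, 1.41], [-3.16, 2.05], [-2.99, -0.16], [-3.1, 3.1]. Speed limits (rad/s): [2.79, 2.79, 3.14, 3.14, 3.14, 3.14].

## Interface

Orientations are given as a unit quaternion [x, y, z, w].
In Python, from bench import arm gives the robot as it stands.
- The arm moves only by the shell command python3 -m pendant 'ROWS'. ROWS is JSON, a list of rows, each a list of 7 numbers: the shift along the tool's x, y, z in m, then the turn, a rotation vector about the tool's x, y, z in degrees, then the finger opening in m, from 0 to 0.0854. In form: [[x, y, z, wx, wy, wz, fingers], ...]. A call has 1 to 12 rows; each row shifts and turns the commanded pose from where the row before left it, along the tool's axes as they then stand; what a row does not reach is not made up. A row lasts 1/10 s, in which the tool goes at most 50 mm and 8.59 degrees, less where a joint would pass 70% of its speed; a pose out of reach is approached as far as the arm can. A call is refused whole if a number of a shift passes 0.05 or a number of a turn 8.59, either way. A call with a gripper value outside its range is refused whole. The fingers move at their own pace and stop on an object; the grip force is fixed at half the most. Time passes only in rows, so rows that do not move let the fingers close. It gives the time, the measured TCP pose, the force, the opening and the grip force at its end, in the units of the state.
- arm.read_state(): the state, without advancing time (a new reading comes with each control period).
- arm.get_image(name): name is "scene" or "top"; returns a dict with "image" (420x560x3 uint8, red, green, blue), "fx", "fy", "cx", "cy" (pixels), "xyz" and "rotation" of the camera in the world. Camera axes: x right, y down, z forward; pixel columns grow to the right and rows downward; lengths in mm; the calibration is good to about 2 mm. A picture is of the moment at which its call begins. There is no depth.
- arm.job_done(): hands the job in; it is judged then, once.
The state is a dict: "clock": time; "joints": joint angles; "joint_vel": joint speeds; "joint_efforts": joint torques, N m; "position": TCP position; "ee_rot": TCP orientation; "contact_force": force on the tool from outside, world axes, zero at the start; "wrist_torque": the same for the moment, N m; "gripper_width": finger opening in mm; "grasp_force": force on a finger pad.
Only numpy, scipy, OpenCV 4.12 (cv2) and the standard library are available. Lean on these libraries where they do the work, as an engineer would, in place of code of your own. Each camera call takes 0.05 s, during which the arm holds its last target. There are 200 camera calls.

## Working session

There is one attempt and no reset: what is moved stays moved. The work goes in short steps, Python scripts to look and compute and a shell command to move; the robot and the scene stay as the last step left them, time stands still between calls to the robot, and variables do not carry over. Pictures are saved under pics/ and viewed, at most 10 in all, crops included, and the job is handed in when it is done.

```bash
mkdir -p pics; python3 - <<'E'
from bench import arm
import cv2,json
for n in("scene","top"):
    d=arm.get_image(n); cv2.imwrite(f"pics/{n}0.png",d["image"][:,:,::-1])
    print(n,{k:(v.tolist() if hasattr(v,'tolist') else v) for k,v in d.items() if k!="image"})
s=arm.read_state();print(s)
E
```

```text
scene {'fx': 446.5925785217756, 'fy': 446.5925785217756, 'cx': 289.10360705057866, 'cy': 211.15624991706542, 'xyz': [1084.0178332001437, 132.3602131988567, 565.6338098695329], 'rotation': [0.6147240807846901, 0.6620936108441277, -0.30926035545045627, -0.2968238324822654]}
top {'fx': 496.255584201356, 'fy': 496.255584201356, 'cx': 276.58033940282047, 'cy': 209.49216259170962, 'xyz': [431.11970310851706, 118.29972825828408, 889.0229541484288], 'rotation': [0.7110416598779981, -0.7010875750591938, 0.043672789451339976, -0.03144292411814251]}
{'clock': 0.1, 'joints': array([ 1.59959740e+00,  3.85472607e-01,  6.78507846e-03, -4.19696041e-04,
       -1.19398962e+00, -2.58626841e-01]), 'joint_vel': array([-0.00056349, -0.0021568 ,  0.00328385,  0.00141623, -0.00137591,
        0.00181319]), 'joint_efforts': array([-1.60452928e-04, -3.93318415e+01,  1.88930869e+01,  4.19785157e+00,
       -2.54712308e-03,  4.71419511e-06]), 'position': array([142.2402599 , 608.1271353 , 255.34628796]), 'ee_rot': array([ 9.93395441e-01, -1.14736980e-01, -5.83567244e-05,  9.58653839e-04]), 'contact_force': array([ 0.84664811,  0.13612535, -0.0594717 ]), 'wrist_torque': array([ 0.00640818,  0.04437737, -0.02155604]), 'grasp_force': 0.0, 'gripper_width': 85.5104289175483}
```

View pics/top0.png

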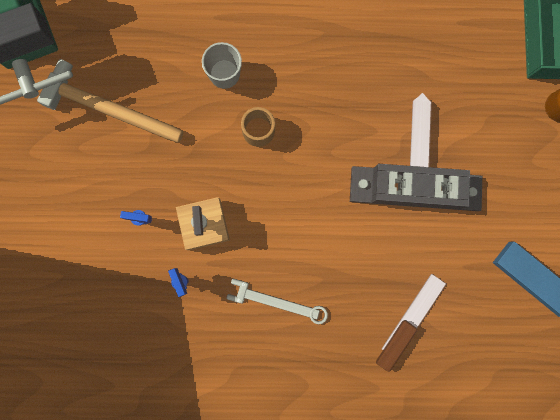

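View pics/scene0.png

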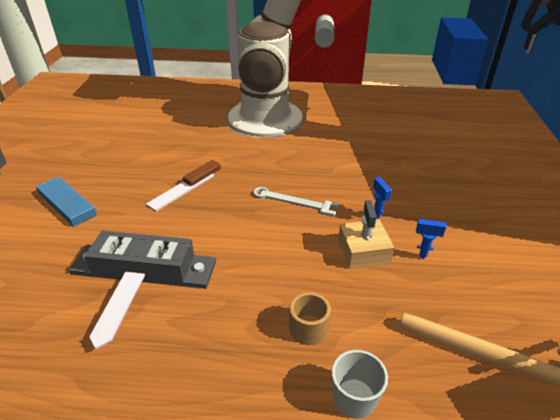

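The steel screw stands in the wooden stand at top (198,220) / scene (368,220). The blue look-alikes are at top (135,217) and (178,282) and are not meant. The clamp block is near top (417,187), with its blade pointing up (+x). Next I confirm this in an enlarged crop.

```bash
python3 - <<'E'
import cv2,numpy as np
t=cv2.imread("pics/top0.png")
a=cv2.resize(t[190:255,165:235],None,fx=8,fy=8,interpolation=cv2.INTER_CUBIC) #560x520
cv2.imwrite("pics/c1.png",a)
b=cv2.resize(t[155:220,340:495],None,fx=5,fy=5,interpolation=cv2.INTER_CUBIC)
cv2.imwrite("pics/c2.png",b)
E
```

```text
(no output)
```

View pics/c1.png

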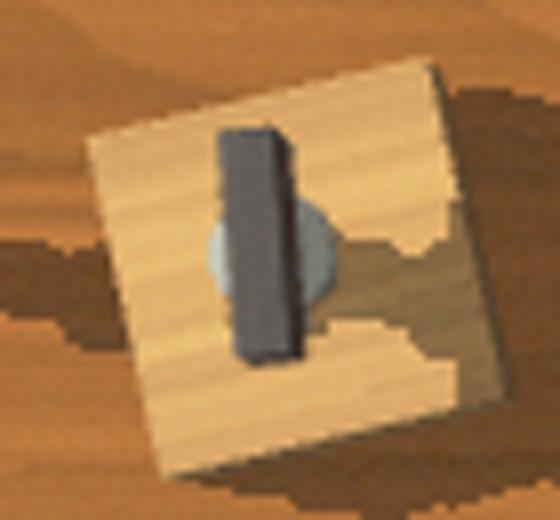

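View pics/c2.png

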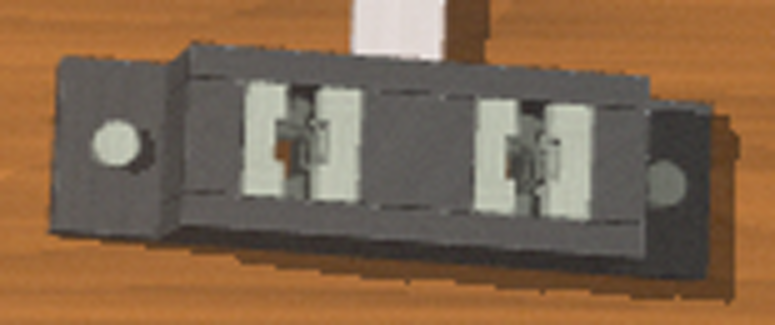

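Crop 1 confirms the dark steel bar over a grey shank in the wooden stand, with its centre at crop (256,244) and its ends at (245,130) and (266,359). Crop 2 shows both holes: plate centres at crop (303,141) and (534,158). I cross-check with the scene camera.

```bash
cat > h.py <<'E'
import numpy as np
from scipy.spatial.transform import Rotation as R
C={"scene":(446.5925785,289.1036,211.15625,[1084.01783,132.3602,565.6338],[0.61472408,0.66209361,-0.30926036,-0.29682383]),
"top":(496.2555842,276.58034,209.49216,[431.1197,118.29973,889.02295],[0.71104166,-0.70108758,0.04367279,-0.03144292])}
def px(n,u,v,z):
    f,cx,cy,p,q=C[n];p=np.array(p)
    d=R.from_quat(q).apply([(u-cx)/f,(v-cy)/f,1]); return p+d*(z-p[2])/d[2]
def proj(n,P):
    f,cx,cy,p,q=C[n]; c=R.from_quat(q).inv().apply(np.array(P)-p); return f*c[:2]/c[2]+[cx,cy]
def c1(x,y,z): return px("top",(x+.5)/8-.5+165,(y+.5)/8-.5+190,z)
def c2(x,y,z): return px("top",(x+.5)/5-.5+340,(y+.5)/5-.5+155,z)
E
python3 - <<'E'
from h import *
import cv2
np.set_printoptions(precision=1,suppress=True)
s=c1(256,244,101);a=c1(245,130,101);b=c1(266,359,101)
print("screw",s,np.linalg.norm(a-b),np.degrees(np.arctan2(*(a-b)[1::-1])))
print("stand",[c1(*p,40)[:2] for p in((90,138),(430,60),(505,400),(165,478))])
L=c2(303,141.5,50);Rr=c2(534,158,50);d=L-Rr
print("L",L,"R",Rr,np.linalg.norm(d),"block x yaw",np.degrees(np.arctan2(d[1],d[0]))-90)
for n,P in dict(s=s,L=L,R=Rr).items(): print(n,proj("scene",P))
# block x dir from plate edges
for p,q in(((247,82),(242,194)),((363,90),(360,200)),((478,98),(474,212)),((594,104),(590,219))):
    e=c2(*p,50)-c2(*q,50);print(np.linalg.norm(e),np.degrees(np.arctan2(e[1],e[0])))
t=cv2.imread("pics/scene0.png")
A=cv2.resize(t[225:290,75:215],None,fx=4,fy=4,interpolation=cv2.INTER_CUBIC)
B=cv2.resize(t[190:275,330:402],None,fx=3.5*1.,fy=3.5,interpolation=cv2.INTER_CUBIC)
im=np.zeros((560,560,3),np.uint8);im[:A.shape[0],:A.shape[1]]=A;im[262:262+B.shape[0],:B.shape[1]]=B[:298]
cv2.imwrite("pics/c3.png",im)
E
```

```text
screw [496.5 232.1 101. ] 45.89523917853366 6.929102831546779
stand [array([523.8, 277.1]), array([541.8, 204.8]), array([468.9, 187. ]), array([451.4, 258.7])]
L [ 569.9 -107.4   50. ] R [ 565.4 -187.2   50. ] 79.86926239607854 block x yaw -3.2023132117163158
s [369.3 208. ]
L [160.9 249.2]
R [114.3 244.6]
39.01993895209711 -3.154834468494521
38.30263440673678 -2.460503978225814
39.72744524794528 -3.1882699242381225
40.1016173247748 -3.4591160848604248
```

View pics/c3.png

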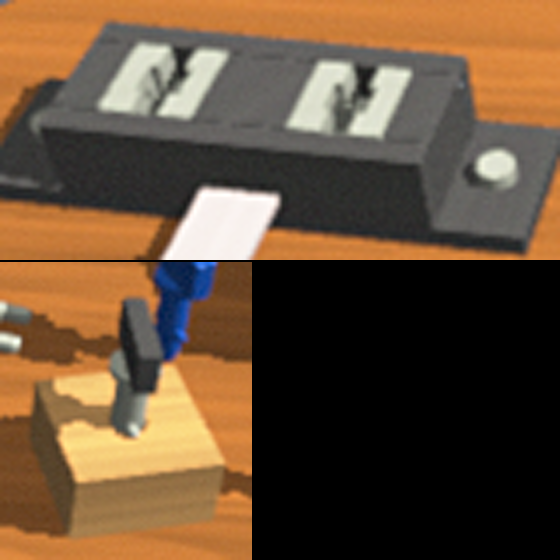

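The scene view agrees with the top view: holes at about (162,249) and (115,245), and the bar at (370,209), all within about 1.5 px of prediction. Next I move above the screw.

```bash
cat > go.py <<'E'
# prints remaining shift in tool axes (mm) and turn (deg) to a target: x y z yaw of tool x
import sys; from h import *; from bench import arm
s=arm.read_state();r=R.from_quat(s["ee_rot"])
x,y,z,w=map(float,sys.argv[1:5])
T=R.from_euler("z",w,degrees=True)*R.from_euler("x",180,degrees=True)
np.set_printoptions(precision=2,suppress=True)
print("t",s["clock"],"pos",s["position"],"F",s["contact_force"],"M",s["wrist_torque"],"w",s["gripper_width"],s["grasp_force"])
print("shift",r.inv().apply(np.array([x,y,z])-s["position"]),"turn",np.degrees((r.inv()*T).as_rotvec()))
E
python3 -m pendant '[[0.036,0.0238,0,0,0,0,0.05],[0.036,0.0238,0,0,0,0,0.05],[0.036,0.0238,0,0,0,0,0.05],[0.036,0.0238,0,0,0,0,0.05],[0.036,0.0238,0,0,0,0,0.05],[0.036,0.0238,0,0,0,0,0.05],[0.036,0.0238,0,0,0,0,0.05],[0.036,0.0238,0,0,0,0,0.05],[0.036,0.0238,0,0,0,0,0.05],[0.036,0.0238,0,0,0,0,0.05],[0.036,0.0238,0,0,0,0,0.05],[0.036,0.0238,0,0,0,0,0.05]]'
python3 -m pendant '[[0,0,0,0,0,-6.7,0.05],[0,0,0,0,0,-6.7,0.05],[0,0,0,0,0,-6.7,0.05],[0,0,0,0,0,0,0.05],[0,0,0,0,0,0,0.05]]'
python3 go.py 496.5 232 106 6.9
```

```text
clock: 1.3
position: [498.7, 230.5, 256.0]
ee_rot: [0.993, -0.115, -0.0, 0.0]
contact_force: [1.1, 0.5, -0.2]
gripper_width: 50.2
grasp_force: 0.0
clock: 1.8
position: [497.7, 232.0, 256.0]
ee_rot: [0.998, 0.059, -0.0, 0.0]
contact_force: [0.6, 0.2, 0.8]
gripper_width: 49.7
grasp_force: 0.0
t 1.8 pos [497.74 231.98 255.98] F [0.58 0.18 0.78] M [-0.02 -0.05  0.02] w 49.678836899337 0.0
shift [ -1.13  -0.2  149.98] turn [ 0.02  0.04 -0.11]
```

```bash

python3 -m pendant '[[-0.001,0,0.03,0,0,0,0.05],[0,0,0.03,0,0,0,0.05],[0,0,0.03,0,0,0,0.05],[0,0,0.03,0,0,0,0.05],[0,0,0.02,0,0,0,0.05],[0,0,0.005,0,0,0,0.05],[0,0,0.005,0,0,0,0.05],[0,0,0,0,0,0,0.05]]'
python3 - <<'E'
from bench import arm
import cv2,numpy as np
A=arm.get_image("scene")["image"][150:275,310:420,::-1];B=arm.get_image("top")["image"][170:270,140:260,::-1]
A=cv2.resize(A,(440,500),interpolation=3);B=cv2.resize(B,(360,300),interpolation=3)
im=np.zeros((500,800,3),np.uint8);im[:,:440]=A;im[:300,440:]=B;cv2.imwrite("pics/g1.png",im)
E
python3 go.py 496.5 232 106 6.9
```

```text
clock: 2.6
position: [497.2, 232.2, 106.7]
ee_rot: [0.998, 0.06, 0.0, -0.0]
contact_force: [0.3, 0.4, 0.4]
gripper_width: 49.8
grasp_force: 0.0
t 2.7 pos [497.51 232.46 107.44] F [-0.19  0.22 -0.27] M [-0.04 -0.04 -0.02] w 49.93130418014312 0.0
shift [-1.06  0.33  1.44] turn [-0.07 -0.11  0.03]
```

View pics/g1.png

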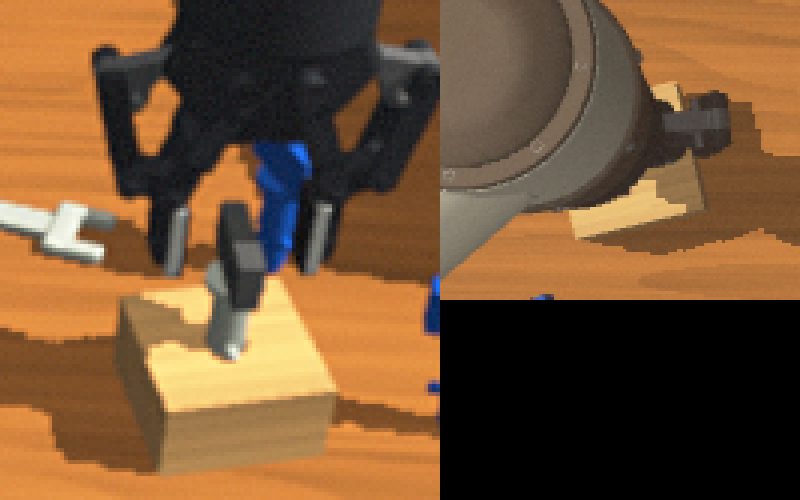

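The fingers straddle the bar evenly: pads at (175,240) and (318,238), bar centre at (240,245), tips above the collar. Closing.

```bash

python3 -m pendant '[[-0.0005,0,0,0,0,0,0.03],[0,0,0,0,0,0,0.02],[0,0,0,0,0,0,0.01],[0,0,0,0,0,0,0.005],[0,0,0,0,0,0,0.005],[0,0,0,0,0,0,0.005],[0,0,0,0,0,0,0.005]]'
python3 go.py 496.5 232 106 6.9
```

```text
clock: 3.4
position: [496.8, 232.0, 107.0]
ee_rot: [0.998, 0.061, 0.0, -0.0]
contact_force: [-1.3, -1.1, 5.6]
gripper_width: 10.5
grasp_force: 59.9
t 3.4 pos [496.78 232.02 106.97] F [-1.29 -1.08  5.57] M [-0.15  0.28  0.04] w 10.510934894725093 59.92439389228821
shift [-0.28 -0.02  0.97] turn [-0.01 -0.05  0.05]
```

```bash

python3 -m pendant '[[0,0,-0.002,0,0,0,0.005],[0,0,-0.004,0,0,0,0.005],[0,0,-0.01,0,0,0,0.005],[0,0,-0.02,0,0,0,0.005],[0,0,-0.02,0,0,0,0.005],[0,0,-0.02,0,0,0,0.005],[0,0,-0.014,0,0,0,0.005],[0,0,0,0,0,0,0.005]]'
python3 go.py 569.9 -107.4 197 -3.2
```

```text
clock: 4.2
position: [497.3, 232.5, 198.8]
ee_rot: [0.998, 0.061, 0.002, -0.001]
contact_force: [-0.2, 0.3, -2.8]
gripper_width: 10.7
grasp_force: 59.0
t 4.2 pos [497.3  232.47 198.84] F [-0.21  0.29 -2.75] M [ 0.04 -0.12 -0.05] w 10.694367976868687 59.038907289505005
shift [ 30.96 346.15   1.15] turn [-0.16 -0.23 10.15]
```

```bash

python3 -m pendant '[[0.002,0.02,0,0,0,0,0.005],[0.003,0.035,0,0,0,0,0.005],[0.003,0.035,0,0,0,0,0.005],[0.003,0.035,0,0,0,0,0.005],[0.003,0.035,0,0,0,0,0.005],[0.003,0.035,0,0,0,0,0.005],[0.003,0.035,0,0,0,0,0.005],[0.003,0.035,0,0,0,0,0.005],[0.003,0.035,0,0,0,0,0.005],[0.003,0.035,0,0,0,0,0.005],[0.002,0.011,0,0,0,0,0.005]]'
python3 -m pendant '[[0,0,0,0,0,4,0.005],[0,0,0,0,0,4,0.005],[0,0,0,0,0,2,0.005],[0,0,0,0,0,0,0.005],[0,0,0,0,0,0,0.005],[0,0,0,0,0,0,0.005]]'
python3 go.py 569.9 -107.4 197 -3.2
```

```text
clock: 5.3
position: [568.4, -110.6, 195.0]
ee_rot: [0.998, 0.059, -0.001, 0.0]
contact_force: [-0.4, 0.6, -1.7]
gripper_width: 10.4
grasp_force: 59.0
clock: 5.9
position: [568.8, -107.5, 196.0]
ee_rot: [1.0, -0.026, -0.0, -0.0]
contact_force: [-0.6, 0.1, -1.8]
gripper_width: 10.5
grasp_force: 59.0
t 5.9 pos [ 568.78 -107.55  195.98] F [-0.55  0.07 -1.81] M [-0.03 -0.01 -0.02] w 10.451979291449739 59.03720498085022
shift [ 1.11 -0.21 -1.02] turn [-0.    0.04  0.18]
```

```bash

python3 -m pendant '[[0.001,0,0.01,0,0,0,0.005],[0,0,0.02,0,0,0,0.005],[0,0,0.015,0,0,0,0.005],[0,0,0,0,0,0,0.005],[0,0,0,0,0,0,0.005]]'
python3 - <<'E'
from bench import arm
import cv2,numpy as np
A=arm.get_image("scene")["image"][165:295,80:220,::-1]
cv2.imwrite("pics/p1.png",cv2.resize(A,None,fx=4.5,fy=4.5,interpolation=3))
E
python3 go.py 570.2 -107.4 152 -3.2
```

```text
clock: 6.4
position: [570.0, -108.0, 151.0]
ee_rot: [1.0, -0.027, -0.0, 0.0]
contact_force: [0.1, 0.1, -1.4]
gripper_width: 10.8
grasp_force: 59.0
t 6.45 pos [ 570.51 -107.93  151.76] F [ 1.17  0.5  -1.38] M [-0.   -0.03  0.02] w 10.470238558626326 59.02609348297119
shift [-0.34 -0.51 -0.24] turn [ 0.02 -0.05  0.16]
```

View pics/p1.png

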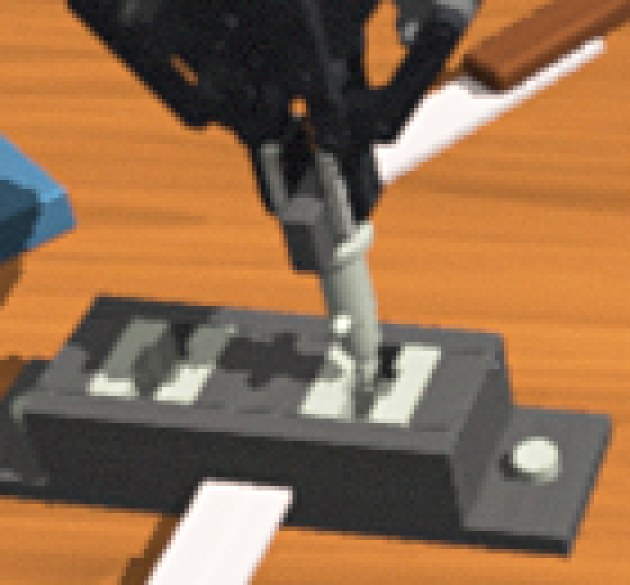

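The screw hangs over the left hole, tip near crop (362,390) over the slot centre (368,380). I lower it gently while watching the force.

```bash

python3 -m pendant '[[0,-0.0003,0.005,0,0,0,0.005],[0,0,0.005,0,0,0,0.005],[0,0,0.005,0,0,0,0.005],[0,0,0.004,0,0,0,0.005],[0,0,0.004,0,0,0,0.005],[0,0,0,0,0,0,0.005]]'
python3 go.py 570.2 -107.4 97 -3.2
```

```text
clock: 7.05
position: [569.6, -107.6, 127.5]
ee_rot: [1.0, -0.027, -0.001, 0.0]
contact_force: [0.4, -0.2, -1.8]
gripper_width: 10.7
grasp_force: 59.0
t 7.05 pos [ 569.56 -107.6   127.53] F [ 0.44 -0.22 -1.8 ] M [-0.04  0.06 -0.04] w 10.725896136669254 59.04619038105011
shift [ 0.67 -0.24 30.53] turn [0.   0.08 0.13]
```

```bash

python3 -m pendant '[[0.0003,0,0.003,0,0,0,0.005],[0,0,0.003,0,0,0,0.005],[0,0,0.003,0,0,0,0.005],[0,0,0.003,0,0,0,0.005],[0,0,0,0,0,0,0.005]]'
python3 -m pendant '[[0,0,0.003,0,0,0,0.005],[0,0,0.003,0,0,0,0.005],[0,0,0,0,0,0,0.005]]'
python3 go.py 570.2 -107.4 97 -3.2
```

```text
clock: 7.55
position: [569.9, -107.6, 115.7]
ee_rot: [1.0, -0.027, -0.001, 0.0]
contact_force: [-0.6, 0.1, -3.1]
gripper_width: 10.4
grasp_force: 59.0
clock: 7.85
position: [569.9, -107.6, 109.8]
ee_rot: [1.0, -0.027, -0.001, -0.0]
contact_force: [0.9, 0.2, -1.7]
gripper_width: 10.7
grasp_force: 59.0
t 7.85 pos [ 569.94 -107.6   109.76] F [ 0.86  0.18 -1.71] M [-0.02  0.05  0.01] w 10.654600226296889 59.04594361782074
shift [ 0.26 -0.21 12.76] turn [0.   0.06 0.13]
```

Free so far (tip at about 22 mm). I continue down to the thread rest.

```bash

python3 -m pendant '[[0,0,0.003,0,0,0,0.005],[0,0,0.003,0,0,0,0.005],[0,0,0.002,0,0,0,0.005],[0,0,0,0,0,0,0.005]]'
python3 -m pendant '[[0,0,0.0015,0,0,0,0.005],[0,0,0,0,0,0,0.005]]'
python3 -m pendant '[[0,0,0.001,0,0,0,0.005],[0,0,0,0,0,0,0.005]]'
python3 go.py 570.2 -107.4 97 -3.2
```

```text
clock: 8.25
position: [570.0, -107.6, 101.9]
ee_rot: [1.0, -0.027, -0.0, 0.0]
contact_force: [-0.6, -0.0, -3.1]
gripper_width: 10.6
grasp_force: 59.0
clock: 8.45
position: [570.2, -107.6, 100.7]
ee_rot: [1.0, -0.027, -0.0, 0.0]
contact_force: [-0.3, 0.2, -2.7]
gripper_width: 10.5
grasp_force: 59.0
clock: 8.65
position: [570.2, -107.6, 99.7]
ee_rot: [1.0, -0.027, -0.0, -0.0]
contact_force: [-0.8, -1.2, -2.9]
gripper_width: 10.9
grasp_force: 59.0
t 8.65 pos [ 570.22 -107.61   99.72] F [-0.84 -1.18 -2.89] M [-0.03  0.02 -0.03] w 10.860207447076176 59.046961069107056
shift [-0.03 -0.21  2.72] turn [-0.    0.01  0.13]
```

```bash

python3 -m pendant '[[0,0,0.001,0,0,0,0.005],[0,0,0,0,0,0,0.005]]'
python3 -m pendant '[[0,0,0.001,0,0,0,0.005],[0,0,0,0,0,0,0.005]]'
python3 go.py 570.2 -107.4 97 -3.2
```

```text
clock: 8.85
position: [570.2, -107.6, 98.7]
ee_rot: [1.0, -0.027, -0.0, -0.0]
contact_force: [-0.4, 0.5, -2.5]
gripper_width: 11.0
grasp_force: 59.0
clock: 9.05
position: [570.3, -107.6, 97.7]
ee_rot: [1.0, -0.027, 0.0, 0.0]
contact_force: [-0.0, -0.0, -2.0]
gripper_width: 10.7
grasp_force: 59.1
t 9.05 pos [ 570.31 -107.63   97.74] F [-0.01 -0.02 -1.98] M [ 0.02 -0.05  0.  ] w 10.669912996907849 59.05113995075226
shift [-0.12 -0.22  0.74] turn [ 0.   -0.    0.13]
```

```bash

for i in 1 2 ; do python3 -m pendant '[[0,0,0.0005,0,0,0,0.005],[0,0,0,0,0,0,0.005]]' | egrep 'pos|cont'; done
python3 go.py 570.2 -107.4 97 -3.2
```

```text
position: [570.4, -107.6, 97.5]
contact_force: [-0.1, 0.5, -0.1]
position: [570.5, -107.6, 97.3]
contact_force: [-0.2, -0.1, 1.8]
t 9.45 pos [ 570.48 -107.63   97.29] F [-0.17 -0.08  1.76] M [0.09 0.27 0.01] w 10.484152491031226 59.61441993713379
shift [-0.29 -0.22  0.29] turn [ 0.01 -0.03  0.15]
```

Contact with the thread at TCP z ≈ 97.5. I lift into mid-play and start turning clockwise in small steps.

```bash

python3 -m pendant '[[0,0,-0.0015,0,0,0,0.005],[0,0,0,0,0,0,0.005]]' >/dev/null
python3 go.py 570.2 -107.4 98.4 -3.2
python3 -m pendant '[[0,0,0.0002,0,0,3,0.005],[0,0,0.0002,0,0,3,0.005],[0,0,0,0,0,0,0.005]]'>/dev/null
python3 go.py 570.2 -107.4 98.2 -3.2
python3 -m pendant '[[0,0,0.0002,0,0,3,0.005],[0,0,0.0002,0,0,2,0.005],[0,0,0,0,0,0,0.005]]'>/dev/null
python3 go.py 570.2 -107.4 98.2 -3.2
```

```text
t 9.65 pos [ 570.22 -107.59   98.19] F [ 0.21 -0.2  -1.76] M [ 0.01 -0.01 -0.02] w 10.602634691686044 59.184409976005554
shift [-0.03 -0.19 -0.21] turn [-0.01  0.    0.13]
t 9.95 pos [ 570.08 -107.6    97.53] F [ 0.44 -0.6  -2.43] M [ 0.02 -0.04 -0.03] w 10.608271992605827 59.10926699638367
shift [ 0.08 -0.22 -0.67] turn [-0.    0.03 -5.87]
t 10.25 pos [ 570.16 -107.65   97.25] F [ 0.31 -0.3  -2.12] M [-0.   -0.   -0.02] w 10.520050123623442 59.059497714042664
shift [-0.02 -0.25 -0.95] turn [  0.     0.02 -10.81]
```

```bash

for i in 1 2 3; do python3 -m pendant '[[0,0,0.0001,0,0,1.5,0.005],[0,0,0,0,0,0,0.005]]'>/dev/null; python3 go.py 570.2 -107.4 97 -3.2;done
```

```text
t 10.45 pos [ 570.24 -107.61   97.32] F [-0.22 -0.68 -1.07] M [-0.01 -0.04 -0.04] w 10.880713858822475 59.053795337677
shift [-0.1  -0.19  0.32] turn [  0.     0.01 -12.37]
t 10.65 pos [ 570.28 -107.62   97.29] F [ 0.74  0.74 -1.87] M [-0.01 -0.02 -0.02] w 10.570663043159831 59.051270484924316
shift [-0.14 -0.19  0.29] turn [ -0.    0.  -13.9]
t 10.85 pos [ 570.31 -107.62   97.22] F [ 0.1  -0.65 -3.01] M [ 0.03 -0.05  0.02] w 10.286991572467667 59.05034780502319
shift [-0.17 -0.17  0.22] turn [ -0.    -0.   -15.41]
```

```bash

for i in 1 2 ; do python3 -m pendant '[[0,0,0.0001,0,0,1,0.005],[0,0,0,0,0,0,0.005]]'>/dev/null; python3 go.py 570.2 -107.4 97 -3.2;done
```

```text
t 11.05 pos [ 570.3  -107.59   97.1 ] F [-0.76  0.31 -1.57] M [ 0.02  0.   -0.02] w 10.50250936558642 59.06091570854187
shift [-0.16 -0.15  0.1 ] turn [ -0.    -0.   -16.39]
t 11.25 pos [ 570.39 -107.56   97.08] F [-0.47  1.54 -1.99] M [ 0.13 -0.05  0.02] w 10.653809035294152 59.116639494895935
shift [-0.23 -0.08  0.08] turn [ -0.01  -0.01 -17.39]
```

```bash

python3 -m pendant '[[0,0,0,0,0,0.6,0.005],[0,0,0,0,0,0,0.005]]'>/dev/null; python3 go.py 570.2 -107.4 97 -3.2
python3 -m pendant '[[0,0,0,0,0,0.6,0.005],[0,0,0,0,0,0,0.005]]'>/dev/null; python3 go.py 570.2 -107.4 97 -3.2
```

```text
t 11.45 pos [ 570.36 -107.56   97.08] F [ 0.68  0.8  -1.64] M [ 0.2  -0.05  0.01] w 10.665480177000884 59.129050970077515
shift [-0.21 -0.09  0.08] turn [ -0.01  -0.01 -17.98]
t 11.65 pos [ 570.38 -107.53   97.07] F [-0.44  1.23 -1.78] M [ 0.23 -0.02  0.14] w 10.605584626285667 59.151758551597595
shift [-0.22 -0.06  0.07] turn [ -0.    -0.01 -18.57]
```

```bash

python3 -m pendant '[[0,0,0,0,0,0.5,0.005],[0,0,0,0,0,0,0.005]]'>/dev/null; python3 go.py 570.2 -107.4 97 -3.2
```

```text
t 11.85 pos [ 570.35 -107.53   97.07] F [ 0.22  1.7  -1.42] M [ 0.31 -0.03  0.11] w 10.653075992565919 59.176796078681946
shift [-0.19 -0.06  0.07] turn [ -0.    -0.01 -19.07]
```

```bash

python3 -m pendant '[[0,0,0,0,0,0.6,0.005],[0,0,0,0,0,0,0.005]]'>/dev/null; python3 go.py 570.2 -107.4 97 -3.2
python3 -m pendant '[[0,0,0,0,0,0.5,0.005],[0,0,0,0,0,0,0.005]]'>/dev/null; python3 go.py 570.2 -107.4 97 -3.2
```

```text
t 12.05 pos [ 570.36 -107.53   97.07] F [-0.13  0.99 -0.96] M [ 0.45 -0.06  0.1 ] w 10.430197223248786 59.20854985713959
shift [-0.2  -0.06  0.07] turn [ -0.    -0.01 -19.67]
t 12.25 pos [ 570.35 -107.57   97.06] F [-0.19  1.31 -1.77] M [ 0.45 -0.02  0.14] w 10.599527547931435 59.24053072929382
shift [-0.21 -0.1   0.06] turn [ -0.    -0.01 -20.17]
```

```bash

for i in 1 2; do python3 -m pendant '[[0,0,0,0,0,0.5,0.005],[0,0,0,0,0,0,0.005],[0,0,0,0,0,0,0.005]]'>/dev/null; python3 go.py 570.2 -107.4 97 -3.2; done
python3 - <<'E'
from bench import arm
import numpy as np
M=[]
for i in range(4): arm.get_image("top"); s=arm.read_state(); M.append([*s["contact_force"],*s["wrist_torque"]])
print(np.round(np.mean(M,0),2))
E
```

```text
t 12.55 pos [ 570.35 -107.56   97.06] F [-0.45  2.05 -1.03] M [ 0.53 -0.04  0.2 ] w 10.962500215614133 59.28227663040161
shift [-0.2  -0.08  0.06] turn [ -0.    -0.01 -20.66]
t 12.85 pos [ 570.35 -107.58   97.06] F [-0.46  1.67 -1.27] M [ 0.6  -0.03  0.23] w 10.491715592576334 59.33644473552704
shift [-0.21 -0.1   0.06] turn [ -0.    -0.01 -21.16]
[-0.13  1.81 -0.87  0.59 -0.02  0.25]
```

Torque climbs steadily to 0.25 N m right at ~18–21°, so the left hole is the damaged one. I stop here, back out and lift.

```bash

python3 -m pendant '[[0,0,0,0,0,-3,0.005],[0,0,-0.0002,0,0,-3,0.005],[0,0,-0.0002,0,0,-3,0.005],[0,0,-0.0002,0,0,-3,0.005],[0,0,-0.0002,0,0,-3,0.005],[0,0,-0.0002,0,0,-3,0.005],[0,0,-0.0002,0,0,-3,0.005],[0,0,0,0,0,0,0.005]]'>/dev/null;python3 go.py 570.2 -107.4 97 -3.2
python3 -m pendant '[[0,0,-0.001,0,0,0,0.005],[0,0,-0.002,0,0,0,0.005],[0,0,0,0,0,0,0.005]]'>/dev/null;python3 go.py 570.2 -107.4 97 -3.2
```

```text
t 13.85 pos [ 569.81 -107.97   97.85] F [-0.53  0.6  -2.5 ] M [ 0.02 -0.01 -0.01] w 10.670022852911131 59.10000801086426
shift [ 0.36 -0.59  0.85] turn [ 0.01  0.07 -0.24]
t 14.15 pos [ 570.49 -107.71  101.54] F [ 0.05 -0.46 -1.41] M [-0.04 -0.03  0.06] w 10.65342933590918 59.08558666706085
shift [-0.31 -0.29  4.54] turn [ 0.   -0.03 -0.2 ]
```

```bash

python3 -m pendant '[[0,0,-0.005,0,0,0,0.005],[0,0,-0.015,0,0,0,0.005],[0,0,-0.02,0,0,0,0.005],[0,0,-0.015,0,0,0,0.005],[0,0.01,0,0,0,0,0.005],[0,0.025,0,0,0,0,0.005],[0,0.025,0,0,0,0,0.005],[0,0.02,0,0,0,0,0.005],[0,0,0,0,0,0,0.005],[0,0,0,0,0,0,0.005],[0,0,0,0,0,0,0.005]]'>/dev/null
python3 - <<'E'
from bench import arm
import cv2,numpy as np
A=arm.get_image("scene")["image"][165:295,60:200,::-1]
cv2.imwrite("pics/p2.png",cv2.resize(A,None,fx=4.5,fy=4.5,interpolation=3))
E
python3 go.py 565.7 -187.4 157 -3.2
```

```text
t 15.3 pos [ 565.46 -187.    155.88] F [-0.29  0.55 -1.55] M [-0.04 -0.04  0.05] w 10.777853335567576 59.10095930099487
shift [ 0.26  0.38 -1.12] turn [-0.01  0.03 -0.14]
```

View pics/p2.png

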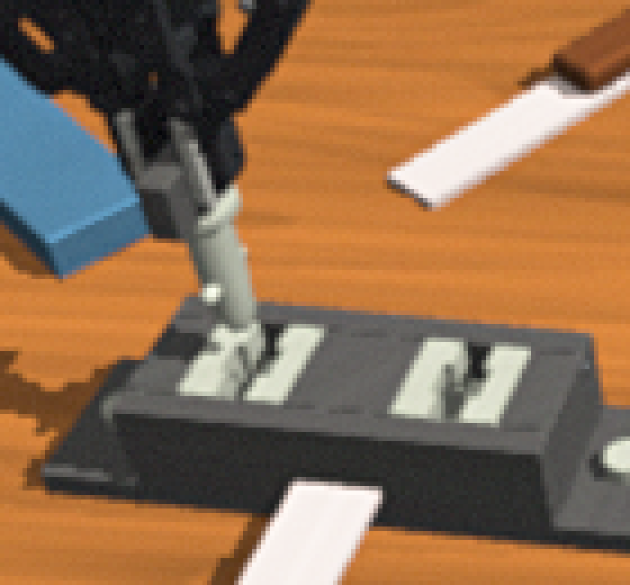

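The screw is above the right hole, upright, tip near crop (238,330) and lug end at (210,292). Lowering.

```bash

python3 -m pendant '[[0.0002,0.0003,0.008,0,0,0,0.005],[0,0,0.008,0,0,0,0.005],[0,0,0.006,0,0,0,0.005],[0,0,0.005,0,0,0,0.005],[0,0,0,0,0,0,0.005]]'>/dev/null;python3 go.py 565.7 -187.4 97 -3.2
python3 -m pendant '[[0,0,0.004,0,0,0,0.005],[0,0,0.003,0,0,0,0.005],[0,0,0,0,0,0,0.005]]'>/dev/null;python3 go.py 565.7 -187.4 97 -3.2
python3 -m pendant '[[0,0,0.003,0,0,0,0.005],[0,0,0.003,0,0,0,0.005],[0,0,0.003,0,0,0,0.005],[0,0,0,0,0,0,0.005]]'>/dev/null;python3 go.py 565.7 -187.4 97 -3.2
```

```text
t 15.8 pos [ 565.18 -187.6   128.  ] F [ 0.93  0.57 -2.21] M [ 0.04  0.01 -0.  ] w 10.739391870433623 59.085928201675415
shift [ 0.58 -0.23 31.  ] turn [-0.01  0.13 -0.16]
t 16.1 pos [ 565.52 -187.76  121.79] F [-0.81  0.6  -1.83] M [0.07 0.06 0.03] w 10.747307940612448 59.105674624443054
shift [ 0.17 -0.37 24.79] turn [-0.01  0.04 -0.18]
t 16.5 pos [ 565.41 -187.75  112.61] F [-0.74  0.15 -2.61] M [-0.03  0.01 -0.01] w 10.733813306225311 59.104583859443665
shift [ 0.28 -0.37 15.61] turn [-0.01  0.07 -0.17]
```

```bash

python3 -m pendant '[[0.0002,-0.0003,0.004,0,0,0,0.005],[0,0,0.004,0,0,0,0.005],[0,0,0.003,0,0,0,0.005],[0,0,0,0,0,0,0.005]]'>/dev/null;python3 go.py 565.7 -187.4 97 -3.2
python3 -m pendant '[[0,0,0.002,0,0,0,0.005],[0,0,0.001,0,0,0,0.005],[0,0,0,0,0,0,0.005]]'>/dev/null;python3 go.py 565.7 -187.4 97 -3.2
python3 -m pendant '[[0,0,0.001,0,0,0,0.005],[0,0,0,0,0,0,0.005]]'>/dev/null;python3 go.py 565.7 -187.4 97 -3.2
```

```text
t 16.9 pos [ 565.6  -187.45  101.5 ] F [ 0.02 -0.68 -2.36] M [-0.01  0.03 -0.  ] w 10.324221419250811 59.107072949409485
shift [ 0.1  -0.06  4.5 ] turn [-0.01  0.08 -0.17]
t 17.2 pos [ 565.95 -187.5    99.1 ] F [-0.79 -0.7  -2.39] M [-0.03 -0.   -0.06] w 10.73774750340754 59.107078313827515
shift [-0.26 -0.09  2.1 ] turn [ 0.    0.01 -0.17]
t 17.4 pos [ 565.95 -187.48   98.16] F [-0.85 -0.69 -2.08] M [-0.01  0.01  0.01] w 10.829363588280769 59.10650968551636
shift [-0.25 -0.07  1.16] turn [-0.    0.   -0.17]
```

```bash

python3 -m pendant '[[0,0,0.0001,0,0,3,0.005],[0,0,0.0002,0,0,3,0.005],[0,0,0.0002,0,0,3,0.005],[0,0,0.0002,0,0,3,0.005],[0,0,0,0,0,0,0.005]]'>/dev/null;python3 go.py 565.7 -187.4 97.5 -3.2
for i in 1 2 3; do python3 -m pendant '[[0,0,0.0001,0,0,1.5,0.005],[0,0,0.0001,0,0,1.5,0.005],[0,0,0,0,0,0,0.005]]'>/dev/null;python3 go.py 565.7 -187.4 97 -3.2;done
```

```text
t 17.9 pos [ 566.   -187.5    97.56] F [ 0.18  0.91 -1.93] M [-0.    0.03 -0.04] w 10.66584049210928 59.11531984806061
shift [-0.32 -0.01  0.06] turn [ -0.    -0.01 -12.16]
t 18.2 pos [ 565.97 -187.5    97.3 ] F [ 0.36 -0.24 -2.12] M [-0.03 -0.01  0.01] w 10.62153906518868 59.114484786987305
shift [-0.29 -0.01  0.3 ] turn [  0.     0.   -15.19]
t 18.5 pos [ 565.97 -187.51   97.11] F [ 0.09 -0.23 -0.99] M [-0.06  0.05 -0.01] w 10.821265908961532 59.11400556564331
shift [-0.29 -0.    0.11] turn [  0.     0.   -18.21]
t 18.8 pos [ 565.94 -187.5    96.87] F [ 0.44 -0.48 -2.41] M [ 0.04  0.02 -0.05] w 10.66991213838121 59.11289155483246
shift [-0.26  0.01 -0.13] turn [ -0.     0.01 -21.21]
```

Free past 21°, so this is the sound hole. I continue, following the pitch (0.2 mm per 3°).

```bash

for i in 1 2 3; do python3 -m pendant '[[0,0,0.0002,0,0,3,0.005],[0,0,0.0002,0,0,3,0.005],[0,0,0.0002,0,0,3,0.005],[0,0,0,0,0,0,0.005]]'>/dev/null;python3 go.py 565.7 -187.4 97 -3.2;done
```

```text
t 19.2 pos [ 565.95 -187.48   96.25] F [-0.22 -0.   -2.41] M [0.01 0.04 0.01] w 10.876825445118081 59.1117525100708
shift [-0.25  0.07 -0.75] turn [  0.     0.01 -30.16]
t 19.6 pos [ 565.86 -187.5    95.66] F [-0.64 -0.31 -2.87] M [-0.01  0.17 -0.01] w 10.447083912046981 59.11055088043213
shift [-0.19  0.03 -1.34] turn [  0.01   0.02 -39.11]
t 20.0 pos [ 565.79 -187.47   95.06] F [-0.96  0.41 -2.47] M [0.01 0.19 0.01] w 10.47210562487501 59.12079870700836
shift [-0.11  0.03 -1.94] turn [  0.01   0.03 -48.07]
```

```bash

python3 -m pendant '[[0,0,0.0002,0,0,2,0.005],[0,0,0.0001,0,0,2,0.005],[0,0,0.0001,0,0,2,0.005],[0,0,0,0,0,0,0.005]]'>/dev/null;python3 go.py 565.7 -187.4 97 -3.2
for i in 1 2 3 4; do python3 -m pendant '[[0,0,0.0001,0,0,1,0.005],[0,0,0,0,0,0.5,0.005],[0,0,0,0,0,0,0.005]]'>/dev/null;python3 go.py 565.7 -187.4 97 -3.2;done
```

```text
t 20.4 pos [ 565.72 -187.44   94.63] F [-0.23 -0.6  -2.52] M [ 0.1   0.27 -0.06] w 10.552655796517746 59.140443205833435
shift [-0.04 -0.01 -2.37] turn [  0.01   0.04 -54.05]
t 20.7 pos [ 565.74 -187.42   94.53] F [-1.03  0.72 -1.55] M [0.21 0.38 0.03] w 10.696795539399663 59.17756497859955
shift [-0.04  0.03 -2.47] turn [  0.01   0.04 -55.64]
t 21.0 pos [ 565.78 -187.43   94.42] F [-1.08  0.65 -2.35] M [0.31 0.5  0.02] w 10.646520797523152 59.18820261955261
shift [-0.07  0.05 -2.58] turn [  0.01   0.03 -57.18]
t 21.3 pos [ 565.77 -187.46   94.33] F [-0.96  0.56 -2.16] M [ 0.42  0.66 -0.03] w 10.2046188754684 59.19067025184631
shift [-0.09  0.04 -2.67] turn [  0.01   0.03 -58.69]
t 21.6 pos [ 565.77 -187.46   94.19] F [-1.97  1.96 -2.54] M [0.35 0.75 0.02] w 10.150101083171542 59.19511914253235
shift [-0.09  0.04 -2.81] turn [  0.01   0.03 -60.18]
```

Only a sideways force is building (no torque): the screw is slightly off-centre in the grip. I relieve it sideways.

```bash

python3 -m pendant '[[-0.0004,0.0001,0,0,0,0,0.005],[0,0,0,0,0,0,0.005],[0,0,0,0,0,0,0.005]]'>/dev/null;python3 go.py 565.7 -187.4 97 -3.2
python3 -m pendant '[[-0.0004,0.0001,0,0,0,0,0.005],[0,0,0,0,0,0,0.005],[0,0,0,0,0,0,0.005]]'>/dev/null;python3 go.py 565.7 -187.4 97 -3.2
```

```text
t 21.9 pos [ 565.72 -187.3    94.28] F [-2.15  0.55 -2.32] M [ 0.13  0.66 -0.01] w 10.631787765604264 59.10661339759827
shift [ 0.08  0.06 -2.72] turn [  0.    -0.   -60.17]
t 22.2 pos [ 565.63 -187.03   94.34] F [-1.07 -0.28 -3.36] M [-0.22  0.44 -0.02] w 10.398878028867609 59.04800534248352
shift [ 0.36  0.11 -2.66] turn [  0.    -0.03 -60.16]
```

```bash

python3 -m pendant '[[0,0.0004,0,0,0,0,0.005],[0,0,0,0,0,0,0.005],[0,0,0,0,0,0,0.005]]'>/dev/null;python3 go.py 565.7 -187.4 97 -3.2
for i in 1 2 3; do python3 -m pendant '[[0,0,0.0001,0,0,1,0.005],[0,0,0,0,0,0.5,0.005],[0,0,0,0,0,0,0.005]]'>/dev/null;python3 go.py 565.7 -187.4 97 -3.2;done
```

```text
t 22.5 pos [ 565.44 -187.06   94.46] F [ 0.26  0.55 -3.37] M [-0.03  0.21  0.01] w 10.665315253763284 59.044466614723206
shift [ 0.42 -0.08 -2.54] turn [ -0.02  -0.05 -60.16]
t 22.8 pos [ 565.41 -187.     94.41] F [ 0.37 -0.12 -2.65] M [ 0.05  0.14 -0.01] w 10.570862926111388 59.110899567604065
shift [ 0.48 -0.1  -2.59] turn [ -0.03  -0.04 -61.68]
t 23.1 pos [ 565.29 -187.08   94.18] F [ 0.13  0.32 -2.77] M [ 0.01  0.04 -0.03] w 10.18872633065585 59.106393456459045
shift [ 0.46 -0.24 -2.82] turn [ -0.01  -0.03 -63.18]
t 23.4 pos [ 565.15 -187.07   94.02] F [-0.27 -0.63 -2.47] M [-0.02 -0.01 -0.01] w 10.646780625316707 59.106815457344055
shift [ 0.52 -0.39 -2.98] turn [ -0.    -0.01 -64.68]
```

Relieved. Carrying on in small steps.

```bash

for i in 1 2 3 4 5; do python3 -m pendant '[[0,0,0.0001,0,0,1,0.005],[0,0,0,0,0,0.5,0.005],[0,0,0,0,0,0,0.005]]'>/dev/null;python3 go.py 565.7 -187.4 97 -3.2;done
```

```text
t 23.7 pos [ 565.12 -187.06   93.91] F [ 0.07  0.35 -2.83] M [-0.01 -0.02  0.04] w 10.678274605933828 59.10869121551514
shift [ 0.52 -0.43 -3.09] turn [  0.    -0.   -66.18]
t 24.0 pos [ 565.1  -187.04   93.81] F [-0.25  0.39 -2.36] M [0.02 0.03 0.04] w 10.488056410835815 59.1100287437439
shift [ 0.54 -0.45 -3.19] turn [ -0.    -0.   -67.68]
t 24.3 pos [ 565.1  -187.05   93.72] F [ 0.28  0.12 -1.71] M [-0.01  0.    0.02] w 10.851136881710467 59.11079227924347
shift [ 0.51 -0.47 -3.28] turn [ -0.     0.   -69.18]
t 24.6 pos [ 565.08 -187.07   93.59] F [-0.41  0.32 -2.15] M [-0.04 -0.02 -0.05] w 10.478478108605016 59.11161661148071
shift [ 0.49 -0.5  -3.41] turn [  0.     0.   -70.68]
t 24.9 pos [ 565.09 -187.03   93.5 ] F [-0.24  0.46 -1.03] M [ 0.02 -0.   -0.03] w 10.7418660471968 59.112786054611206
shift [ 0.51 -0.49 -3.5 ] turn [  0.     0.   -72.18]
```

```bash

for i in 1 2 3 4 5; do python3 -m pendant '[[0,0,0.0001,0,0,1,0.005],[0,0,0,0,0,0.5,0.005],[0,0,0,0,0,0,0.005]]'>/dev/null;python3 go.py 565.7 -187.4 97 -3.2;done
```

```text
t 25.2 pos [ 565.1  -187.06   93.41] F [-0.35 -0.8  -1.8 ] M [ 0.02 -0.   -0.  ] w 10.539742525417939 59.1126823425293
shift [ 0.47 -0.5  -3.59] turn [  0.    -0.   -73.68]
t 25.5 pos [ 565.1  -187.04   93.31] F [ 0.4  -0.18 -1.68] M [-0.06 -0.01  0.01] w 10.436473395097233 59.11308288574219
shift [ 0.47 -0.51 -3.69] turn [  0.    -0.   -75.18]
t 25.8 pos [ 565.07 -187.08   93.21] F [ 0.49 -0.55 -1.56] M [ 0.01  0.04 -0.06] w 10.671909790528693 59.11355137825012
shift [ 0.43 -0.56 -3.79] turn [  0.     0.   -76.68]
t 26.1 pos [ 565.1  -187.05   93.11] F [ 0.48  0.68 -1.72] M [-0.01  0.03  0.02] w 10.965400137126464 59.11322236061096
shift [ 0.44 -0.54 -3.89] turn [  0.    -0.   -78.18]
t 26.4 pos [ 565.08 -187.06   93.  ] F [ 0.53  1.11 -2.61] M [-0.    0.01  0.04] w 10.708304075813988 59.112786054611206
shift [ 0.41 -0.57 -4.  ] turn [  0.     0.   -79.68]
```

```bash

for i in 1 2 3 4; do python3 -m pendant '[[0,0,0.0001,0,0,1,0.005],[0,0,0,0,0,0.5,0.005],[0,0,0,0,0,0,0.005]]'>/dev/null;python3 go.py 565.7 -187.4 97 -3.2;done
```

```text
t 26.7 pos [ 565.06 -187.05   92.9 ] F [ 0.23  0.51 -1.53] M [-0.01  0.02 -0.05] w 10.671363940518653 59.10765588283539
shift [ 0.41 -0.6  -4.1 ] turn [  0.     0.   -81.18]
t 27.0 pos [ 565.05 -187.09   92.8 ] F [ 0.55  0.51 -2.59] M [ 0.01  0.07 -0.04] w 10.524688316920942 59.09997224807739
shift [ 0.36 -0.62 -4.2 ] turn [  0.     0.   -82.68]
t 27.3 pos [ 565.04 -187.05   92.67] F [-0.71  0.31 -2.25] M [0.05 0.07 0.03] w 10.556475209994955 59.094573855400085
shift [ 0.38 -0.65 -4.33] turn [  0.     0.01 -84.18]
t 27.6 pos [ 565.02 -187.06   92.58] F [-0.17  0.19 -2.5 ] M [ 0.04  0.09 -0.01] w 10.866542127819846 59.09615993499756
shift [ 0.35 -0.67 -4.42] turn [  0.     0.01 -85.69]
```

```bash

for i in 1 2 3 4; do python3 -m pendant '[[0,0,0.0001,0,0,1,0.005],[0,0,0,0,0,0.5,0.005],[0,0,0,0,0,0,0.005]]'>/dev/null;python3 go.py 565.7 -187.4 97 -3.2;done
```

```text
t 27.9 pos [ 564.99 -187.03   92.47] F [-0.7   0.94 -1.33] M [ 0.04  0.18 -0.05] w 10.8627829258979 59.12368297576904
shift [ 0.36 -0.71 -4.53] turn [  0.01   0.01 -87.18]
t 28.2 pos [ 564.83 -187.04   92.35] F [-1.38 -0.52 -1.6 ] M [0.14 0.36 0.04] w 10.689058062523412 59.20033514499664
shift [ 0.33 -0.88 -4.65] turn [  0.03   0.03 -88.68]
t 28.5 pos [ 564.71 -187.02   92.25] F [-2.48  0.52 -0.79] M [0.17 0.72 0.03] w 10.326395180465356 59.24660325050354
shift [ 0.32 -1.01 -4.75] turn [  0.04   0.04 -90.19]
t 28.8 pos [ 564.55 -187.02   92.09] F [-2.81  0.26  0.45] M [0.3  1.07 0.07] w 10.507733192835959 59.31961476802826
shift [ 0.28 -1.17 -4.91] turn [  0.06   0.06 -91.69]
```

One lug is meeting a stop (side force in −x with some Mz). I centre it sideways, then continue in half-degree steps.

```bash

python3 -m pendant '[[0,0.0004,0,0,0,0,0.005],[0,0,0,0,0,0,0.005],[0,0,0,0,0,0,0.005]]'>/dev/null;python3 go.py 565.7 -187.4 97 -3.2
python3 -m pendant '[[0,0.0003,0,0,0,0.5,0.005],[0,0,0,0,0,0,0.005],[0,0,0,0,0,0,0.005]]'>/dev/null;python3 go.py 565.7 -187.4 97 -3.2
python3 -m pendant '[[0,0,0,0,0,0.5,0.005],[0,0,0,0,0,0,0.005],[0,0,0,0,0,0,0.005]]'>/dev/null;python3 go.py 565.7 -187.4 97 -3.2
```

```text
t 29.1 pos [ 564.47 -187.     92.12] F [-3.08  0.33 -1.49] M [0.29 1.03 0.03] w 10.603099005625676 59.31018948554993
shift [ 0.29 -1.25 -4.88] turn [  0.02   0.02 -91.67]
t 29.4 pos [ 564.38 -186.96   92.13] F [-2.12  0.2  -1.76] M [0.33 0.92 0.04] w 10.499954332018532 59.26148772239685
shift [ 0.32 -1.36 -4.87] turn [  0.     0.01 -92.17]
t 29.7 pos [ 564.35 -186.99   92.15] F [-2.72  0.67 -1.26] M [0.37 0.99 0.09] w 11.023317725612108 59.1955304145813
shift [ 0.27 -1.39 -4.85] turn [  0.01   0.01 -92.67]
```

```bash

python3 -m pendant '[[0,0.0004,0,0,0,0,0.005],[0,0.0003,0,0,0,0,0.005],[0,0,0,0,0,0,0.005],[0,0,0,0,0,0,0.005]]'>/dev/null;python3 go.py 565.7 -187.4 97 -3.2
python3 -m pendant '[[0,0,0,0,0,0.5,0.005],[0,0,0,0,0,0,0.005],[0,0,0,0,0,0,0.005]]'>/dev/null;python3 go.py 565.7 -187.4 97 -3.2
python3 -m pendant '[[0,0,0,0,0,0.5,0.005],[0,0,0,0,0,0,0.005],[0,0,0,0,0,0,0.005]]'>/dev/null;python3 go.py 565.7 -187.4 97 -3.2
```

```text
t 30.1 pos [ 564.12 -186.93   92.23] F [-0.44  0.12 -3.29] M [0.27 0.36 0.1 ] w 10.521767781807114 58.95209312438965
shift [ 0.3  -1.62 -4.77] turn [ -0.05  -0.05 -92.66]
t 30.4 pos [ 564.07 -186.94   92.24] F [ 0.15  0.6  -3.07] M [0.2  0.13 0.05] w 10.686257406189371 58.88690114021301
shift [ 0.28 -1.68 -4.75] turn [ -0.04  -0.04 -93.16]
t 30.7 pos [ 564.02 -186.9    92.24] F [-0.35  0.15 -4.22] M [ 0.21 -0.08  0.13] w 10.477469962557729 58.84107291698456
shift [ 0.29 -1.73 -4.75] turn [ -0.03  -0.04 -93.66]
```

```bash

for i in 1 2 3; do python3 -m pendant '[[0,0,0,0,0,0.5,0.005],[0,0,0,0,0,0,0.005],[0,0,0,0,0,0,0.005]]'>/dev/null;python3 go.py 565.7 -187.4 97 -3.2;done
```

```text
t 31.0 pos [ 563.96 -186.92   92.25] F [-0.37  0.83 -4.98] M [ 0.21 -0.19  0.23] w 10.512789239315666 58.81548821926117
shift [ 0.26 -1.79 -4.75] turn [ -0.03  -0.03 -94.16]
t 31.3 pos [ 563.94 -186.92   92.25] F [ 1.7  1.3 -5.1] M [ 0.26 -0.31  0.18] w 10.352281401524756 58.81098031997681
shift [ 0.23 -1.81 -4.75] turn [ -0.02  -0.03 -94.66]
t 31.6 pos [ 563.89 -186.9    92.25] F [ 1.27  0.2  -5.26] M [ 0.28 -0.46  0.23] w 10.332050453209307 58.83569598197937
shift [ 0.23 -1.87 -4.75] turn [ -0.02  -0.02 -95.16]
```

```bash

for i in 1 2 3; do python3 -m pendant '[[0,-0.0001,0.0001,0,0,0.5,0.005],[0,0,0,0,0,0,0.005],[0,0,0,0,0,0,0.005]]'>/dev/null;python3 go.py 565.7 -187.4 97 -3.2;done
```

```text
t 31.9 pos [ 563.91 -186.91   92.24] F [ 0.98  0.74 -4.23] M [ 0.37 -0.42  0.37] w 10.70910400794703 59.013622999191284
shift [ 0.2  -1.85 -4.76] turn [ -0.01  -0.02 -95.66]
t 32.2 pos [ 563.94 -186.92   92.2 ] F [-0.15  1.17 -3.41] M [ 0.46 -0.28  0.41] w 10.498003056176625 59.22192871570587
shift [ 0.19 -1.82 -4.8 ] turn [ -0.    -0.01 -96.16]
t 32.5 pos [ 563.97 -186.93   92.16] F [ 0.05  1.22 -0.63] M [ 0.63 -0.04  0.44] w 10.595286951792481 59.53099608421326
shift [ 0.17 -1.78 -4.84] turn [  0.    -0.   -96.66]
```

The screw comes up firm at ~95°, with 0.4 N m and tip ≈ 4 mm. I ease the torque and let go.

```bash

python3 -m pendant '[[0,0,0,0,0,-0.6,0.005],[0,0,0,0,0,0,0.005]]'>/dev/null;python3 go.py 565.7 -187.4 97 -3.2
python3 -m pendant '[[0,0,0,0,0,0,0.015],[0,0,0,0,0,0,0.025],[0,0,0,0,0,0,0.04],[0,0,0,0,0,0,0.045],[0,0,0,0,0,0,0.045]]'>/dev/null;python3 go.py 565.7 -187.4 97 -3.2
python3 -m pendant '[[0,0,-0.01,0,0,0,0.045],[0,0,-0.03,0,0,0,0.045],[0,0,-0.04,0,0,0,0.045],[0,0,-0.04,0,0,0,0.045],[-0.04,0,-0.03,0,0,0,0.045],[-0.05,0,0,0,0,0,0.045],[-0.05,0,0,0,0,0,0.045],[-0.05,0,0,0,0,0,0.045],[-0.03,0,0,0,0,0,0.045],[0,0,0,0,0,0,0.045],[0,0,0,0,0,0,0.045]]'
python3 - <<'E'
from bench import arm
import cv2,numpy as np
A=arm.get_image("scene")["image"][185:295,50:220,::-1];B=arm.get_image("top")["image"][145:225,340:500,::-1]
A=cv2.resize(A,(510,330),interpolation=3);B=cv2.resize(B,(510,255),interpolation=3)
cv2.imwrite("pics/f.png",np.vstack([A,B]))
E
```

```text
t 32.7 pos [ 564.01 -186.99   92.12] F [-0.23  2.23 -0.32] M [0.66 0.06 0.45] w 10.524059104073164 59.53987956047058
shift [ 0.14 -1.74 -4.88] turn [ -0.    -0.01 -96.05]
t 33.2 pos [ 564.03 -187.1    91.99] F [ 0.63  0.22 -0.26] M [-0.02 -0.04 -0.04] w 44.99416058970796 0.0
shift [ 0.02 -1.69 -5.  ] turn [ -0.    -0.01 -96.08]
clock: 34.3
position: [599.4, 30.8, 242.4]
ee_rot: [-0.648, 0.761, -0.0, 0.0]
contact_force: [0.2, -0.2, -0.5]
gripper_width: 44.7
grasp_force: 0.0
```

View pics/f.png

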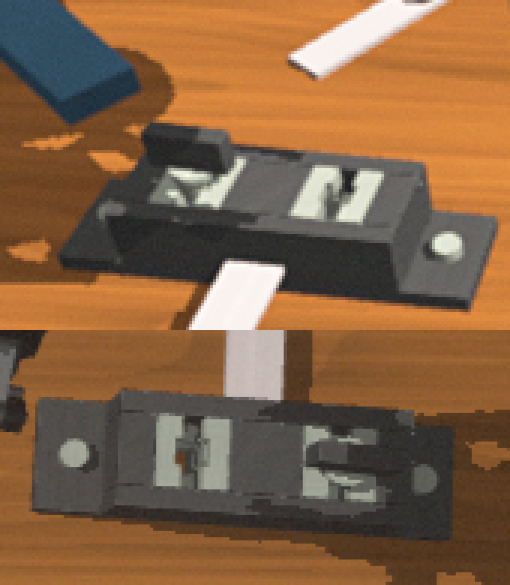

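The screw stands upright in the right hole, with its bar across the slot from crop (150,145) to (230,155) and the collar near the block top. The left hole is empty and everything else is untouched.

```bash
python3 -c "
from bench import arm
print(arm.job_done())"
```

```text
the job is handed in; nothing more can be done
None
```

The left hole was the damaged one: the screw came up stiff there at about 18–21°, so I backed it out. It is now home and upright in the right hole, firm at about 95° with at most about 0.45 N m at the wrist, released, and the job was handed in at about 34 s.

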